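# Sort the finished parts into the sample-marked trays

### The job

Sort the five finished aluminium parts on the bench (two slim pins, two sleeves, one square block) into the three black trays: each tray is for the kind of part whose flat sample slice is mounted on its ledge. Stand every part upright on the floor of a bay of its own tray, one part to a bay, and let go of it. Leave the amber jar and the blue case standing where they are.

Things in the scene. Friction and masses are not known exactly. Their poses are not given: they have to be found in the camera images.
- pin1_mid (a point): slim solid plain aluminium pin, round, 20 mm diameter, 50 mm tall, standing upright and loose on the bench; about 50 to 200 g. This point is its centre, half-way up (25 mm above its underside), z along its length
- pin2_mid (a point): slim solid plain aluminium pin, round, 20 mm diameter, 50 mm tall, standing upright and loose on the bench; about 50 to 200 g. This point is its centre, half-way up (25 mm above its underside), z along its length
- sleeve1_mid (a point): aluminium sleeve (tube), 40 mm outside diameter with an open 24 mm bore, 50 mm tall, standing upright and loose on the bench; about 50 to 200 g. This point is its centre, half-way up (25 mm above its underside), z along its length
- sleeve2_mid (a point): aluminium sleeve (tube), 40 mm outside diameter with an open 24 mm bore, 50 mm tall, standing upright and loose on the bench; about 50 to 200 g. This point is its centre, half-way up (25 mm above its underside), z along its length
- block_mid (a point): square solid aluminium block, 34 x 34 mm, 50 mm tall, x and y axes square to its side faces, standing upright and loose on the bench; about 50 to 200 g. This point is its centre, half-way up (25 mm above its underside), z along its length
- pin_tray: black tray for pins, fixed: two grey-walled bays along its y, each 44 x 44 mm inside, floor 3 mm, walls 4 mm thick, tops 8 mm above the bench. On its +x side (away from the robot) a 48 mm deep ledge bears the sample, a solid 20 mm disc, top at 8 mm. Origin: on the bench, midway between the bays; bay centres at x 0, y -24 and +24 mm. +x points away from the robot within 0.15 rad.
- sleeve_tray: black tray for sleeves, fixed: two grey-walled bays along its y, each 64 x 64 mm inside, floor 3 mm, walls 4 mm thick, tops 8 mm above the bench. On its +x side (away from the robot) a 48 mm deep ledge bears the sample, a 40 mm disc with a dark 24 mm bore, top at 8 mm. Origin: on the bench, midway between the bays; bay centres at x 0, y -34 and +34 mm. +x points away from the robot within 0.15 rad.
- block_tray: black tray for blocks, fixed: two grey-walled bays along its y, each 58 x 58 mm inside, floor 3 mm, walls 4 mm thick, tops 8 mm above the bench. On its +x side (away from the robot) a 48 mm deep ledge bears the sample, a 34 mm square, top at 8 mm. Origin: on the bench, midway between the bays; bay centres at x 0, y -31 and +31 mm. +x points away from the robot within 0.15 rad. Either bay will do.
- jar: bystander among the parts: amber glass jar with a black cap, 40 mm diameter, 55 mm tall, loose; origin at the centre of its underside
- case: bystander among the parts: closed blue plastic drill case, 64 x 40 x 30 mm (x, y, z), loose; origin at the centre of its underside
There are look-alikes about, which are no part of the job. What is shaped like the part that bears block_mid but pink or red is not meant. Leave any yellow look-alike of the part that bears sleeve2_mid alone.

How it is judged:
At the end, for the whole second after the job is handed in: Both pins in the pin tray, both sleeves in the sleeve tray, the block in either bay of the block tray: each part's centre within 14.5 mm of its bay's centre along both tray axes and 24 to 32 mm above the tray's underside (on the bay floor), leaning under 0.1 rad, at rest (x of pin1_mid in the frame of pin_tray between -0.0145 and 0.0145 m and (y of pin1_mid in the frame of pin_tray between -0.0385 and -0.0095 m or y of pin1_mid in the frame of pin_tray between 0.0095 and 0.0385 m) and z of pin1_mid in the frame of pin_tray between 0.024 and 0.032 m and angle between the z axis of each of pin1_mid, pin2_mid and the z axis of pin_tray, either way round below 0.1 rad and linear speed of each of pin1, pin2, sleeve1, sleeve2, block below 0.02 m/s and x of pin2_mid in the frame of pin_tray between -0.0145 and 0.0145 m and (y of pin2_mid in the frame of pin_tray between -0.0385 and -0.0095 m or y of pin2_mid in the frame of pin_tray between 0.0095 and 0.0385 m) and z of pin2_mid in the frame of pin_tray between 0.024 and 0.032 m and x of sleeve1_mid in the frame of sleeve_tray between -0.0145 and 0.0145 m and (y of sleeve1_mid in the frame of sleeve_tray between -0.0485 and -0.0195 m or y of sleeve1_mid in the frame of sleeve_tray between 0.0195 and 0.0485 m) and z of sleeve1_mid in the frame of sleeve_tray between 0.024 and 0.032 m and angle between the z axis of each of sleeve1_mid, sleeve2_mid and the z axis of sleeve_tray, either way round below 0.1 rad and x of sleeve2_mid in the frame of sleeve_tray between -0.0145 and 0.0145 m and (y of sleeve2_mid in the frame of sleeve_tray between -0.0485 and -0.0195 m or y of sleeve2_mid in the frame of sleeve_tray between 0.0195 and 0.0485 m) and z of sleeve2_mid in the frame of sleeve_tray between 0.024 and 0.032 m and x of block_mid in the frame of block_tray between -0.0145 and 0.0145 m and (y of block_mid in the frame of block_tray between -0.0455 and -0.0165 m or y of block_mid in the frame of block_tray between 0.0165 and 0.0455 m) and z of block_mid in the frame of block_tray between 0.024 and 0.032 m and angle between the z axis of block_mid and the z axis of block_tray, either way round below 0.1 rad); the robot touches nothing.
It fails at once if the jar is shifted by more than 25 mm or tipped over (distance of jar from where it was at the start of the episode above 0.025 m or angle between jar's own z axis and vertical above 0.5 rad).
It fails at once if the blue case is shifted by more than 25 mm or tipped over (distance of case from where it was at the start of the episode above 0.025 m or angle between case's own z axis and vertical above 0.5 rad).
It also fails if it takes over 109 s, if anything falls off the work surface, if the arm or the gripper's body presses on something with over 40 N, if the wrist force passes 120 N, or if a joint passes its speed limit or range.

### The arm

A 7-joint arm with a two-finger parallel gripper is mounted at the origin on the work surface. World frame = base frame: x ahead of the robot, y to its left, z up, the work surface at z = 0. Lengths are in m, angles in rad, forces in N, time in s.
With the tool pointing down it reaches from about 0.4 to 0.85 m from the base axis. Payload 4.5 kg.
Tool frame: the origin (TCP) lies between the finger pads; the fingertips stand 11 mm ahead of it and the grasp point (between the pads) lies 8 mm behind it (r.tip_reach is the distance from the TCP to the fingertips, in m); x points along the fingers, y is the direction in which the jaws open and shut, and the axes are right-handed (so a half turn about x gives the same grasp; the last joint's range is limited). The gripper opens to 88 mm and grips with 3 to 60 N. Pads are 18 mm wide; open, the fingers measure 123 mm over their backs; the gripper's body (75 mm by 187 mm) begins 45 mm behind the grasp point.
Start: joints at [-1.307, 0.689, -0.195, 1.565, 0.157, 0.902, -0.215], TCP at [0.142, 0.609, 0.223] pointing down, gripper open.
Joint ranges: [-3.01, 3.01], [-0.46, 2.08], [-1.47, 1.51], [0.13, 2.56], [-1, 4.14], [0.04, 2.09], [-2.66, 2.66]. Speed limits (rad/s): [2.57, 2.57, 3.14, 3.14, 3.14, 3.14, 3.14].

### API

Orientations are given as a unit quaternion [x, y, z, w].
In Python, from plant import r gives the robot as it stands.
- The arm moves only by the tool drive_tool, never from a script. Its argument "deltas" is a list of rows, each a list of 3 entries, a list of its own where there are three numbers: the turn, a rotation vector about the tool's x, y, z in degrees, then the shift along the tool's x, y, z in cm, then the finger opening in cm, from 0 to 8.81. A call has 1 to 12 rows; each row shifts and turns the commanded pose from where the row before left it, along the tool's axes as they then stand; what a row does not reach is not made up. A row lasts 1/12 s, in which the tool goes at most 41.7 mm and 7.16 degrees, less where a joint would pass 70% of its speed; a pose out of reach is approached as far as the arm can. A call is refused whole if a number of a shift passes 4.17 or a number of a turn 7.16, either way. A call with a gripper value outside its range is refused whole. The fingers move at their own pace and stop on an object; "force" is the grip in N (left out, the last holds). Time passes only in rows, so rows that do not move let the fingers close. It gives the time, the measured TCP pose, the force and the opening at its end, in the units of the state.
- r.get_state(): the state, without advancing time (a new reading comes with each control period).
- r.snapshot(name): name is "scene" or "top" or "wrist"; returns a dict with "color" (384x512x3 uint8, red, green, blue), "fov_y" (degrees; the focal length in pixels is half the picture's height over the tangent of half this angle, whatever the lens; pixels are square), "cx", "cy" (the principal point, pixels), "extrinsics" (4x4, takes a point from world to camera coordinates); the wrist camera has in their place "tool_from_camera" (4x4, takes a point from camera to tool coordinates, whose origin is the TCP and whose axes are the tool frame's). Camera axes: x right, y up, looking along -z (the intrinsics and any distortion apply to the point x, -y, -z); pixel columns grow to the right and rows downward; lengths in m; the calibration is good to about 2 mm. A picture is of the moment at which its call begins: read the wrist's pose just before it. There is no depth.
- r.finish_job(): hands the job in, once; it reports no verdict.
The state is a dict: "clock": time; "q": joint angles; "qd": joint speeds; "joint_torque": joint torques, N m; "tool_pos": TCP position; "eef_rot": TCP orientation; "contact_force": force on the tool from outside, world axes, zero at the start; "moment": the same for the moment, N m; "opening": opening from 0.0 (shut) to 1.0 (fully open).
Only numpy, scipy, OpenCV 4.12 (cv2) and the standard library are available. Lean on these libraries where they do the work, as an engineer would, in place of code of your own. Each camera call takes 0.05 s, during which the arm holds its last target. There are 200 camera calls.

## Working session

There is one attempt and no reset: what is moved stays moved. The work goes in short steps, Python scripts to look and compute and a tool call to move; the robot and the scene stay as the last step left them, time stands still between calls to the robot, and variables do not carry over. Pictures are saved under pics/ and viewed, about 12 in all and at most 16, crops included, and the job is handed in when it is done.

Besides the shell and the picture viewer there is one more tool, called after ">>>" by a JSON object that holds its "name" and its "arguments". drive_tool: Moves the arm, as the interface text tells. Its arguments: {"type":"object","properties":{"deltas":{"type":"array","items":{"type":"array"}},"force":{"type":"number"}},"required":["deltas"]}

```bash
ls; mkdir -p pics; python3 - <<'E'
from plant import r
import cv2,numpy as np
s=r.get_state();print(s)
for n in("scene","top"):
    d=r.snapshot(n);cv2.imwrite(f"pics/{n}0.png",cv2.resize(d["color"][:,:,::-1],(800,600),interpolation=cv2.INTER_CUBIC))
    np.savez(f"pics/{n}0.npz",**d);print(n,d["fov_y"],d["cx"],d["cy"],[k for k in d]);print(np.round(d["extrinsics"],4))
d=r.snapshot("wrist");print({k:v for k,v in d.items() if k!="color"})
E
```

```text
pics
{'clock': 0.0, 'q': array([-1.30719842,  0.69000662, -0.19448726,  1.5663038 ,  0.15729437,
        0.90250263, -0.21512369]), 'qd': array([-1.02399828e-03, -9.38247095e-05,  8.98949211e-04,  2.75328116e-04,
        2.48397285e-03, -9.26928701e-05,  1.88373442e-03]), 'joint_torque': array([ 1.38489054e-04, -5.27565300e+01, -1.26719009e+00, -1.53434086e+01,
       -5.28003427e-02,  6.56725912e-03,  1.68451847e-04]), 'tool_pos': array([0.14227877, 0.60792685, 0.22200597]), 'eef_rot': array([ 0.08040903,  0.70246949, -0.08170304,  0.70242126]), 'contact_force': array([-0.11352838,  0.00753009, -0.0975479 ]), 'moment': array([ 0.01282003,  0.04441159, -0.06904908]), 'opening': 1.0046628308735372}
scene 43.24377655133361 256.89016526360984 189.59859329407794 ['color', 'fov_y', 'cx', 'cy', 'extrinsics']
[[ 0.7141  0.6998  0.0162 -0.3581]
 [-0.4664  0.4585  0.7565  0.2032]
 [ 0.522  -0.5478  0.6538 -1.3425]
 [ 0.      0.      0.      1.    ]]
top 42.12763201440356 251.65696079700496 183.78198225757822 ['color', 'fov_y', 'cx', 'cy', 'extrinsics']
[[-0.0081 -0.9996 -0.0286  0.0189]
 [ 0.9812 -0.0135  0.1925 -0.4873]
 [-0.1928 -0.0265  0.9809 -1.1215]
 [ 0.      0.      0.      1.    ]]
{'fov_y': 61.27654617266871, 'cx': 255.16073305203335, 'cy': 187.58941848255532, 'tool_from_camera': array([[ 1.09002333e-04,  3.21607773e-01, -9.46872974e-01,
        -1.60880275e-01],
       [ 9.99999239e-01, -1.19893974e-03, -2.92104746e-04,
        -3.69774561e-05],
       [-1.22918679e-03, -9.46872221e-01, -3.21607659e-01,
        -8.45001195e-02],
       [ 0.00000000e+00,  0.00000000e+00,  0.00000000e+00,
         1.00000000e+00]])}
```

View pics/top0.png

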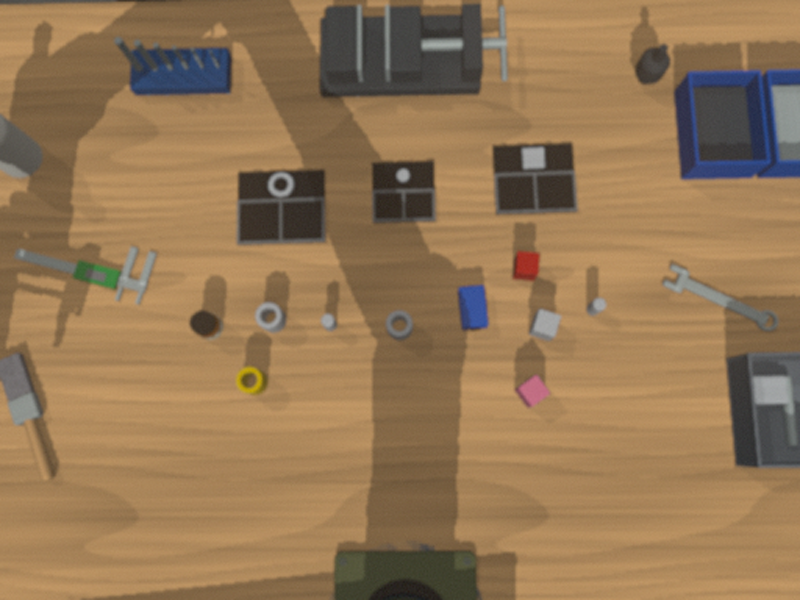

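View pics/scene0.png

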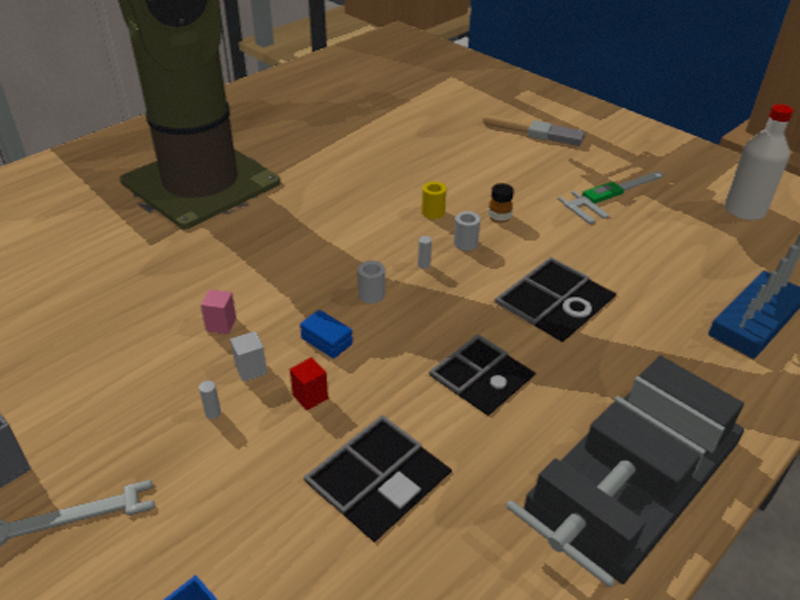

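The top view (800 px wide) shows the sleeves at (270,317) and (400,324), the pins at (329,322) and (598,306), and the block at (545,324). The jar is at (205,323) and the case at (474,307). The sleeve, pin and block trays are at (281,206), (404,191) and (535,178). The yellow, red and pink parts are look-alikes. Next I'll measure positions.

```bash
cat > h.py <<'E'
import numpy as np,cv2
from scipy.spatial.transform import Rotation as R
def f(d): return d["color"].shape[0]/2/np.tan(np.radians(float(d["fov_y"]))/2)
def pose(d,s=None):
    if "extrinsics" in d: return np.linalg.inv(d["extrinsics"])
    T=np.eye(4);T[:3,:3]=R.from_quat(s["eef_rot"]).as_matrix();T[:3,3]=s["tool_pos"];return T@d["tool_from_camera"]
def cast(d,uv,z,s=None):
    uv=np.atleast_2d(uv).astype(float);T=pose(d,s)
    v=np.c_[(uv[:,0]-d["cx"])/f(d),-(uv[:,1]-d["cy"])/f(d),-np.ones(len(uv))]@T[:3,:3].T
    return T[:3,3]+v*((z-T[2,3])/v[:,2])[:,None]
def proj(d,p,s=None):
    p=np.atleast_2d(p);T=np.linalg.inv(pose(d,s));c=p@T[:3,:3].T+T[:3,3]
    return np.c_[d["cx"]+f(d)*c[:,0]/-c[:,2],d["cy"]-f(d)*c[:,1]/-c[:,2]]
E
python3 - <<'E'
from h import *
d=np.load("pics/top0.npz");d={k:d[k] for k in d}
im=d["color"];hsv=cv2.cvtColor(im,cv2.COLOR_RGB2HSV)
print("cam",pose(d)[:3,3])
# trays: dark or low-sat
m=((hsv[...,2]<60)|((hsv[...,1]<70)&(hsv[...,2]<150))).astype(np.uint8)
for n,(a,b) in dict(sl=(281,206),pin=(404,191),bl=(535,178)).items():
    w=np.zeros_like(m);x,y=int(a*.64),int(b*.64);w[y-34:y+34,x-38:x+38]=1
    mm=cv2.morphologyEx(m*w,cv2.MORPH_CLOSE,np.ones((9,9)))
    c=max(cv2.findContours(mm,0,2)[0],key=cv2.contourArea)
    P=cast(d,c.reshape(-1,2),.008)[:,:2]
    rc=cv2.minAreaRect((P*1000).astype(np.float32));print(n,np.round(rc,1) if 0 else rc)
# parts: bright low sat
for n,(a,b) in dict(s1=(270,317),p1=(329,322),s2=(400,324),bl=(545,324),p2=(598,306)).items():
    x,y=int(a*.64),int(b*.64);w=np.zeros_like(m);w[y-16:y+17,x-16:x+17]=1
    mm=((hsv[...,1]<65)&(hsv[...,2]>70)).astype(np.uint8)*w
    c=max(cv2.findContours(mm,0,2)[0],key=cv2.contourArea)
    P=cast(d,c.reshape(-1,2),.05)[:,:2];print(n,cv2.minAreaRect((P*1000).astype(np.float32)),cv2.minEnclosingCircle((P*1000).astype(np.float32)))
# crop for viewing
cv2.imwrite("pics/c1.png",cv2.resize(im[90:260,110:400,::-1],None,fx=2.75,fy=2.75,interpolation=cv2.INTER_CUBIC))
from plant import r
s=r.get_state();print(R.from_quat(s["eef_rot"]).as_matrix().round(3))
E
```

```text
cam [ 0.26208459 -0.01741909  1.19446543]
sl ((628.1753540039062, 193.39935302734375), (117.31352233886719, 137.6499481201172), 0.5276194214820862)
pin ((649.4076538085938, -2.240955352783203), (99.33950805664062, 93.50283813476562), 89.06555938720703)
bl ((667.901611328125, -211.4761505126953), (126.08889770507812, 111.81755828857422), 89.04776000976562)
s1 ((445.8444519042969, 197.7990264892578), (47.20293426513672, 40.595062255859375), 63.07071304321289) ((445.1407470703125, 197.64915466308594), 24.61532211303711)
p1 ((436.22967529296875, 111.151611328125), (26.451541900634766, 18.671049118041992), 26.533979415893555) ((436.89935302734375, 109.81983947753906), 13.464093208312988)
s2 ((429.8243713378906, 6.297637939453125), (37.15347671508789, 42.11997985839844), 89.2852783203125) ((430.6076354980469, 5.33362340927124), 21.90216827392578)
bl ((428.2960510253906, -209.85296630859375), (38.04987716674805, 42.89829635620117), 68.31853485107422) ((428.2838134765625, -209.41848754882812), 25.641490936279297)
p2 ((455.3373718261719, -286.5379943847656), (19.26140594482422, 30.271644592285156), 43.52861785888672) ((455.00994873046875, -286.6579895019531), 15.277704238891602)
[[-0.     0.228  0.974]
 [-0.001  0.974 -0.228]
 [-1.    -0.001  0.   ]]
```

View pics/c1.png

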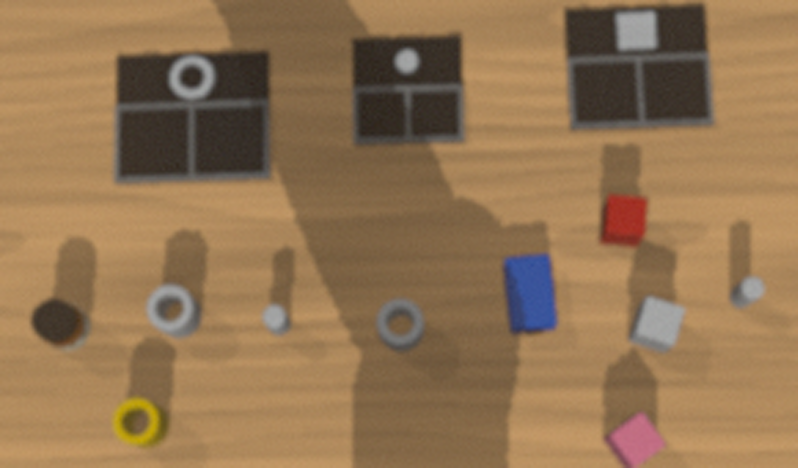

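>>> {"name": "drive_tool", "arguments": {"deltas": [[[-6.6, 0, 0], [0, 0, 0], 8.8], [[-6.6, 0, 0], [0, 0, 0], 8.8], [[0, 0, 0], [0, -3.2, 2.2], 8.8], [[0, 0, 0], [0, -3.2, 2.2], 8.8], [[0, 0, 0], [0, -3.2, 2.2], 8.8], [[0, 0, 0], [0, -3.2, 2.2], 8.8], [[0, 0, 0], [0, -3.2, 2.2], 8.8], [[0, 0, 0], [0, -3.2, 2.2], 8.8], [[0, 0, 0], [0, -3.2, 2.2], 8.8], [[0, 0, 0], [0, -3.2, 2.2], 8.8], [[0, 0, 0], [0, -3.2, 2.2], 8.8], [[0, 0, 0], [0, -3.2, 2.2], 8.8]], "force": 25}}

```text
clock: 1.15
tool_pos: [0.3632, 0.287, 0.2228]
eef_rot: [-0.0, 0.707, 0.0, 0.707]
contact_force: [0.9, 0.9, 0.6]
opening: 1.001
```

>>> {"name": "drive_tool", "arguments": {"deltas": [[[0, 0, 0], [0, -3.2, 2.2], 8.8], [[0, 0, 0], [0, -3.2, 2.2], 8.8], [[0, 0, 0], [0, -3.2, 2.2], 8.8], [[0, 0, 0], [0, -3.2, 2.2], 8.8], [[0, 0, 0], [0, -3.2, 2.2], 8.8], [[0, 0, 0], [0, 0, 0], 5.5], [[0, 0, 0], [0, 0, 0], 5.5]]}}

```text
clock: 1.73
tool_pos: [0.4736, 0.1262, 0.2224]
eef_rot: [0.002, 0.707, -0.002, 0.707]
contact_force: [-0.6, 0.5, 0.8]
opening: 0.868
```

```bash
cat > w.py <<'E'
import sys,pickle
from h import *
from plant import r
n=sys.argv[1];s=r.get_state();d=r.snapshot("wrist")
pickle.dump((s,d),open(f"pics/{n}.pkl","wb"))
cv2.imwrite(f"pics/{n}.png",cv2.resize(d["color"][:,:,::-1],(800,600),interpolation=cv2.INTER_CUBIC))
E
python3 w.py wA
```

```text
(no output)
```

View pics/wA.png

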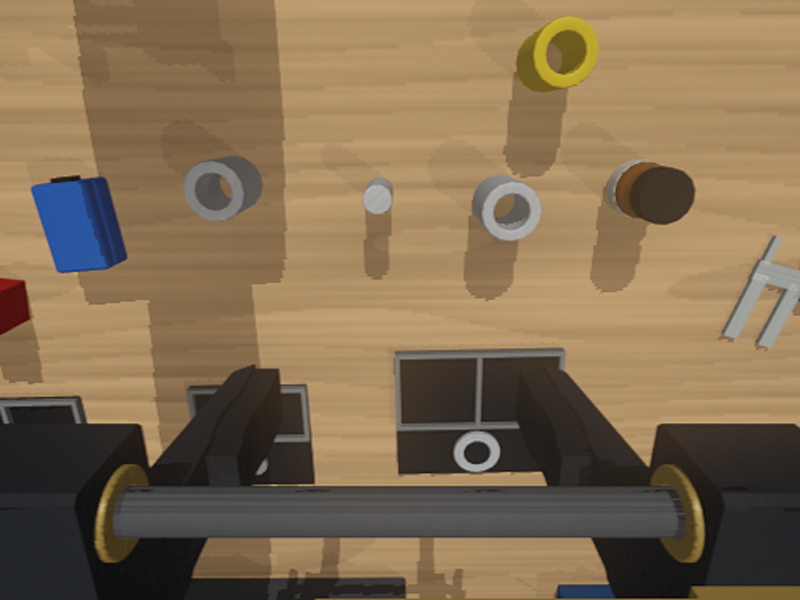

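>>> {"name": "drive_tool", "arguments": {"deltas": [[[0, 0, 0], [0, -4, 0], 5.5], [[0, 0, 0], [0, -4, 0], 5.5], [[0, 0, 0], [0, -4, 0], 5.5], [[0, 0, 0], [0, -4, 0], 5.5], [[0, 0, 0], [0, -4, 0], 5.5], [[0, 0, 0], [0, -4, 0], 5.5], [[0, 0, 0], [0, -4, 0], 5.5], [[0, 0, 0], [0, -4, 0], 5.5], [[0, 0, 0], [0, 0, 0], 5.5], [[0, 0, 0], [0, 0, 0], 5.5]]}}

```text
clock: 2.62
tool_pos: [0.4726, -0.1918, 0.2225]
eef_rot: [0.001, 0.707, -0.001, 0.707]
contact_force: [-0.5, 1.0, 0.4]
opening: 0.625
```

```bash
python3 w.py wB
```

```text
(no output)
```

View pics/wB.png

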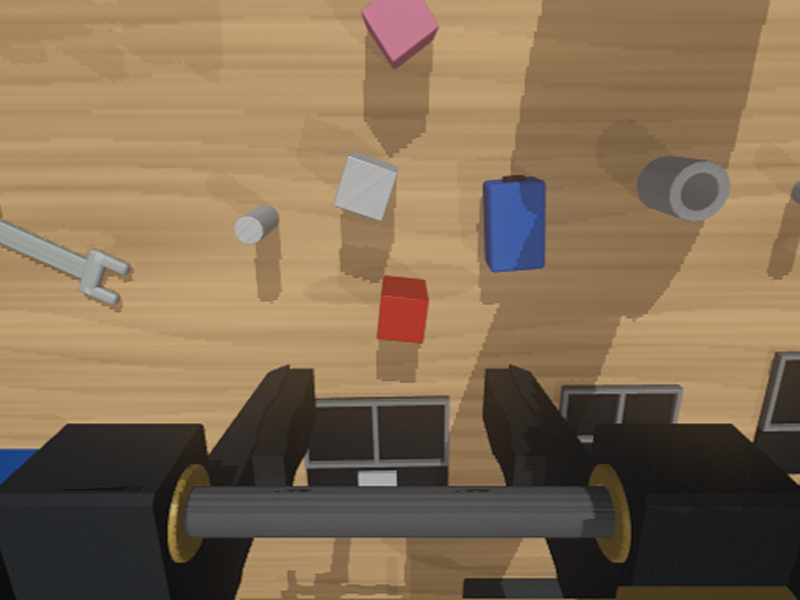

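```bash
python3 - <<'E'
from h import *
import pickle
for n,L in dict(wA=dict(s2=[(216,190)],p1=[(377,200)],s1=[(511,209)],jar=[(662,195)],yel=[(567,51)],st=[(396,352),(565,349)],stR=[(396,430)],pt=[(188,388),(305,385)]),
  wB=dict(s2=[(698,190)],p2=[(249,230)],bl=[(352,155),(397,169),(382,220),(335,205)],red=[(402,317)],pt=[(561,389),(681,386)],bt=[(448,397),(448,464),(375,403),(378,465)])).items():
    s,d=pickle.load(open(f"pics/{n}.pkl","rb"))
    for k,p in L.items():
        z=.008 if k[1]=='t' else (.05,.055)[k=="jar"]
        P=cast(d,np.array(p)/1.5625,z,s)[:,:2]*1000
        print(n,k,P.round(1).tolist(),P.mean(0).round(1), [np.degrees(np.arctan2(*(P[i+1]-P[i])[::-1])).round(1) for i in range(len(P)-1)])
E
```

```text
wA s2 [[431.0, 7.6]] [431.    7.6] []
wA p1 [[437.9, 112.2]] [437.9 112.2] []
wA s1 [[444.2, 200.2]] [444.2 200.2] []
wA jar [[434.8, 295.5]] [434.8 295.5] []
wA yel [[349.9, 227.4]] [349.9 227.4] []
wA st [[567.2, 123.6], [565.1, 261.0]] [566.1 192.3] [np.float64(90.9)]
wA stR [[641.1, 123.1]] [641.1 123.1] []
wA pt [[599.6, -50.5], [597.2, 47.5]] [598.4  -1.5] [np.float64(91.4)]
wB s2 [[430.6, 3.1]] [430.6   3.1] []
wB p2 [[456.8, -291.4]] [ 456.8 -291.4] []
wB bl [[408.5, -221.2], [417.2, -192.6], [450.1, -202.6], [440.2, -233.4]] [ 429.  -212.5] [np.float64(73.1), np.float64(-16.9), np.float64(-107.9)]
wB red [[519.1, -189.3]] [ 519.1 -189.3] []
wB pt [[600.4, -55.8], [597.6, 44.1]] [599.   -5.9] [np.float64(91.6)]
wB bt [[607.9, -150.2], [675.1, -148.1], [613.6, -211.7], [676.1, -210.0]] [ 643.2 -180. ] [np.float64(1.8), np.float64(-134.1), np.float64(1.5)]
```

The survey shows every part, with the two views agreeing to about 4 mm. I'll start with the block.

>>> {"name": "drive_tool", "arguments": {"deltas": [[[0, 0, 0], [0, -1.0, -2.2], 5.5], [[0, 0, 0], [0, -1.1, -2.2], 5.5], [[5.7, 0, 0], [0, 0, 0], 5.5], [[5.7, 0, 0], [0, 0, 0], 5.5], [[5.6, 0, 0], [0, 0, 0], 5.5], [[0, 0, 0], [3.5, 0, 0], 5.5], [[0, 0, 0], [3.5, 0, 0], 5.5], [[0, 0, 0], [3.5, 0, 0], 5.5], [[0, 0, 0], [3, 0, 0], 5.5], [[0, 0, 0], [0, 0, 0], 5.5]]}}

```text
clock: 3.5
tool_pos: [0.427, -0.2074, 0.0838]
eef_rot: [0.103, 0.703, -0.101, 0.697]
contact_force: [-0.5, 0.7, -0.0]
opening: 0.623
```

```bash
python3 w.py wC
```

```text
(no output)
```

View pics/wC.png

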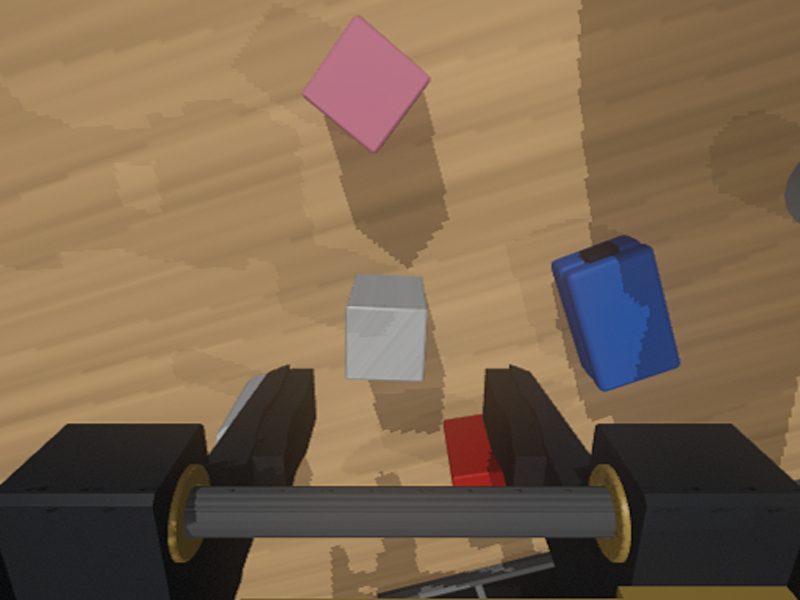

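The block is aligned with the jaws and about 5 mm off to tool −y. I'll compute the exact offset.

```bash
cat > off.py <<'E'
import sys,pickle
from h import *
n=sys.argv[1];z=float(sys.argv[2]);p=np.array(eval(sys.argv[3]))/1.5625
s,d=pickle.load(open(f"pics/{n}.pkl","rb"));P=cast(d,p,z,s).mean(0)
print("world",P.round(4),"tool cm",(R.from_quat(s["eef_rot"]).inv().apply(P-s["tool_pos"])*100).round(2))
E
python3 off.py wC .05 "[(348,307),(428,307),(423,381),(347,378)]"
```

```text
world [ 0.4294 -0.2133  0.05  ] tool cm [ 3.37 -0.51  0.43]
```

>>> {"name": "drive_tool", "arguments": {"deltas": [[[0, 0, 0], [0, -0.5, 0.4], 5.5], [[0, 0, 0], [3, 0, 0], 5.5], [[0, 0, 0], [2.9, 0, 0], 5.5], [[0, 0, 0], [0, 0, 0], 5.5], [[0, 0, 0], [0, 0, 0], 2.5], [[0, 0, 0], [0, 0, 0], 2.5], [[0, 0, 0], [0, 0, 0], 2.5], [[0, 0, 0], [0, 0, 0], 2.5], [[0, 0, 0], [0, 0, 0], 2.5], [[0, 0, 0], [0, 0, 0], 2.5]], "force": 25}}

```text
clock: 4.38
tool_pos: [0.4328, -0.2183, 0.0307]
eef_rot: [0.104, 0.698, -0.104, 0.701]
contact_force: [0.5, 2.2, 8.9]
opening: 0.38
```

>>> {"name": "drive_tool", "arguments": {"deltas": [[[0, 0, 0], [-2, 0, 0], 2.5], [[0, 0, 0], [-3.5, 0, 0], 2.5], [[0, 0, 0], [-3.5, 0, 0], 2.5], [[-5.7, 0, 0], [0, 0, 0], 2.5], [[-5.7, 0, 0], [0, 0, 0], 2.5], [[-5.6, 0, 0], [0, 0, 0], 2.5], [[0, 0, 0], [0, 0.6, 3.5], 2.5], [[0, 0, 0], [0, 0.6, 3.5], 2.5], [[0, 0, 0], [0, 0.6, 3.5], 2.5], [[0, 0, 0], [0, 0.6, 3.5], 2.5], [[0, 0, 0], [0, 0.6, 3.5], 2.5], [[0, 0, 0], [0, 0.6, 3.0], 2.5]]}}

```text
clock: 5.38
tool_pos: [0.6381, -0.1818, 0.1198]
eef_rot: [-0.0, 0.707, 0.0, 0.708]
contact_force: [0.9, -0.6, -2.0]
opening: 0.375
```

>>> {"name": "drive_tool", "arguments": {"deltas": [[[0, 0, 0], [2, 0, 0], 2.5], [[0, 0, 0], [0, 0, 0], 2.5]]}}

```text
clock: 5.55
tool_pos: [0.6358, -0.1806, 0.0968]
eef_rot: [-0.0, 0.708, 0.001, 0.706]
contact_force: [-1.0, -0.3, -2.7]
opening: 0.38
```

```bash
python3 w.py wD
```

```text
(no output)
```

View pics/wD.png

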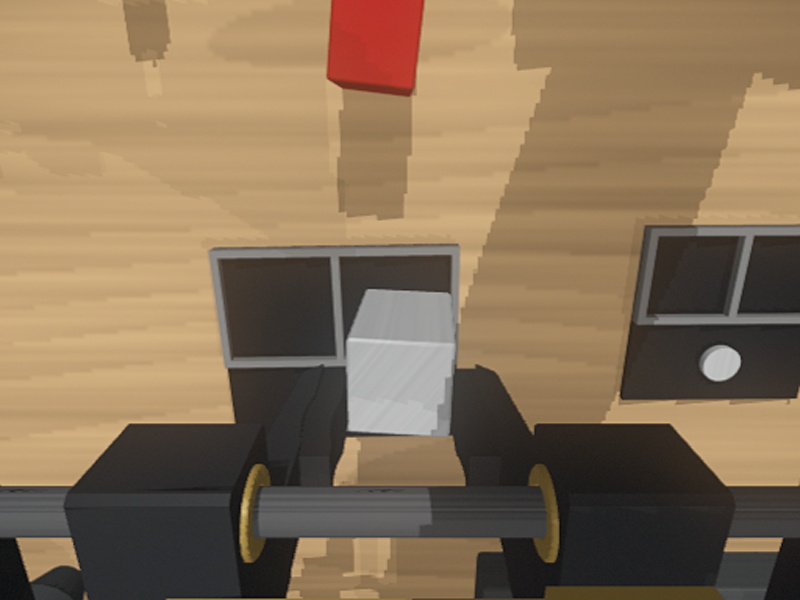

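The block is held upright over the right-hand bay. I'll refine the bay centre from the wall corners (210,249), (459,244) and (229,366).

```bash
python3 off.py wD .008 "[(210,249)]"; python3 off.py wD .008 "[(459,244)]";python3 off.py wD .008 "[(229,366)]";python3 off.py wD .008 "[(646,227)]"
```

```text
world [ 0.6126 -0.2758  0.008 ] tool cm [ 8.87 -9.52 -2.32]
world [ 0.6096 -0.15    0.008 ] tool cm [ 8.89  3.05 -2.59]
world [ 0.6781 -0.2729  0.008 ] tool cm [ 8.85 -9.26  4.24]
world [ 0.6006 -0.057   0.008 ] tool cm [ 8.9  12.35 -3.46]
```

>>> {"name": "drive_tool", "arguments": {"deltas": [[[0, 0, 0], [0, 0, 1.0], 2.5], [[0, 0, 0], [2.5, 0, 0], 2.5], [[0, 0, 0], [2.5, 0, 0], 2.5], [[0, 0, 0], [1.0, 0, 0], 2.5], [[0, 0, 0], [0, 0, 0], 2.5], [[0, 0, 0], [0, 0, 0], 2.5]]}}

```text
clock: 6.1
tool_pos: [0.6456, -0.1826, 0.0394]
eef_rot: [-0.0, 0.707, -0.0, 0.707]
contact_force: [0.4, -0.5, -1.7]
opening: 0.375
```

>>> {"name": "drive_tool", "arguments": {"deltas": [[[0, 0, 0], [0.4, 0, 0], 2.5], [[0, 0, 0], [0, 0, 0], 2.5], [[0, 0, 0], [0, 0, 0], 2.5]]}}

```text
clock: 6.35
tool_pos: [0.6467, -0.1822, 0.0358]
eef_rot: [-0.0, 0.707, 0.0, 0.708]
contact_force: [0.3, 0.7, -1.9]
opening: 0.378
```

>>> {"name": "drive_tool", "arguments": {"deltas": [[[0, 0, 0], [0.2, 0, 0], 2.5], [[0, 0, 0], [0.1, 0, 0], 2.5], [[0, 0, 0], [0, 0, 0], 2.5]]}}

```text
clock: 6.6
tool_pos: [0.6474, -0.182, 0.0338]
eef_rot: [-0.0, 0.706, 0.0, 0.708]
contact_force: [-2.1, 1.2, 7.4]
opening: 0.379
```

>>> {"name": "drive_tool", "arguments": {"deltas": [[[0, 0, 0], [0, 0, 0], 5.0], [[0, 0, 0], [0, 0, 0], 5.0], [[0, 0, 0], [0, 0, 0], 5.0], [[0, 0, 0], [-3.5, 0, 0], 5.0], [[0, 0, 0], [-3.5, 0, 0], 5.0], [[0, 0, 0], [-3.5, 0, 0], 5.0], [[0, 0, 0], [0, -1.8, -3.2], 5.0], [[0, 0, 0], [0, -1.8, -3.2], 5.0], [[0, 0, 0], [0, -1.8, -3.2], 4.5], [[0, 0, 0], [0, -1.8, -3.2], 4.5], [[0, 0, 0], [0, -1.8, -3.2], 4.5], [[0, 0, 0], [0, -1.8, -3.2], 4.5]]}}

```text
clock: 7.6
tool_pos: [0.4527, -0.2909, 0.1369]
eef_rot: [-0.0, 0.707, 0.0, 0.707]
contact_force: [-0.0, -0.6, -0.6]
opening: 0.511
```

>>> {"name": "drive_tool", "arguments": {"deltas": [[[0, 0, 0], [3, 0, 0], 4.5], [[0, 0, 0], [1.5, 0, 0], 4.5], [[0, 0, 0], [0, 0, 0], 4.5]]}}

```text
clock: 7.85
tool_pos: [0.4519, -0.2901, 0.0895]
eef_rot: [0.001, 0.709, 0.0, 0.706]
contact_force: [0.8, 0.3, -0.1]
opening: 0.509
```

```bash
python3 w.py wE
```

```text
(no output)
```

View pics/wE.png

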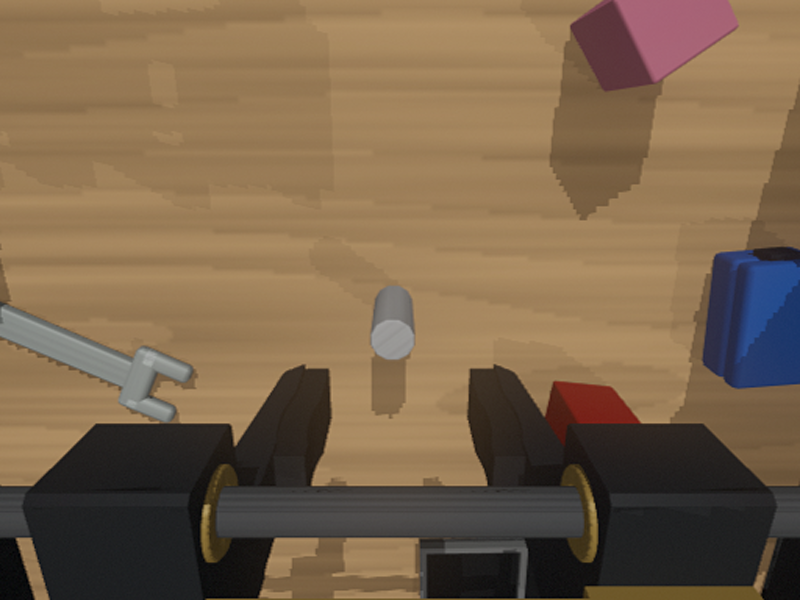

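```bash
python3 off.py wE .05 "[(393,340)]"
```

```text
world [ 0.4566 -0.2923  0.05  ] tool cm [ 3.94 -0.23  0.49]
```

>>> {"name": "drive_tool", "arguments": {"deltas": [[[0, 0, 0], [0, -0.2, 0.5], 4.5], [[0, 0, 0], [3, 0, 0], 4.5], [[0, 0, 0], [3, 0, 0], 4.5], [[0, 0, 0], [0, 0, 0], 4.5], [[0, 0, 0], [0, 0, 0], 1.0], [[0, 0, 0], [0, 0, 0], 1.0], [[0, 0, 0], [0, 0, 0], 1.0], [[0, 0, 0], [0, 0, 0], 1.0], [[0, 0, 0], [0, 0, 0], 1.0], [[0, 0, 0], [0, 0, 0], 1.0], [[0, 0, 0], [0, 0, 0], 1.0], [[0, 0, 0], [0, 0, 0], 1.0]]}}

```text
clock: 8.9
tool_pos: [0.4612, -0.2942, 0.0344]
eef_rot: [-0.001, 0.705, -0.001, 0.709]
contact_force: [-0.5, -0.7, 14.1]
opening: 0.114
```

```bash
python3 w.py wF;python3 -c "
from plant import r
s=r.get_state();print(s['contact_force'],s['moment'],s['tool_pos'],s['opening'])"
```

```text
[ 0.16390973  0.03891905 13.73449893] [-0.30724937  0.12668761 -0.03365639] [ 0.46118163 -0.29417874  0.0344506 ] 0.11397653957081592
```

View pics/wF.png

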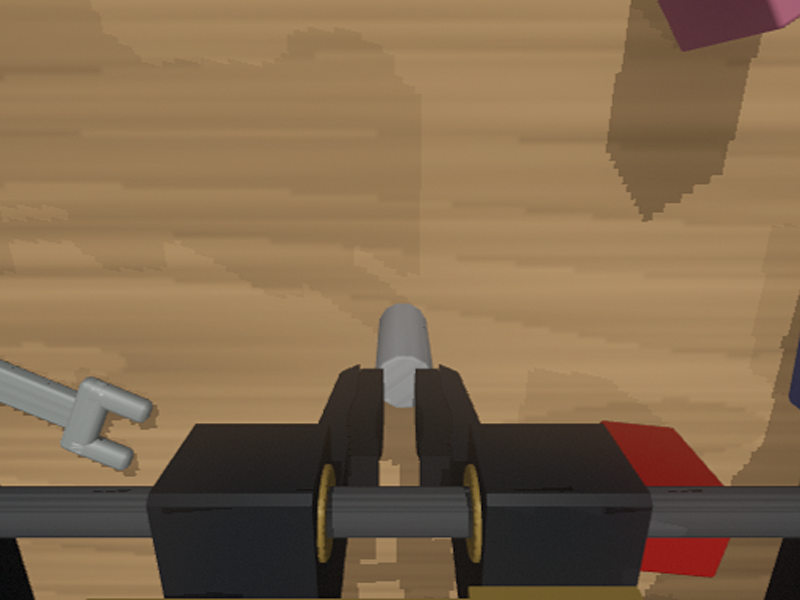

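The fingers have closed to 10 mm, narrower than the pin, with 14 N pushing up. They seem to be sitting on the pin's top rather than around it. I'll check the geometry.

```bash
python3 - <<'E'
from h import *
from plant import r
print(r.tip_reach,[a for a in dir(r) if a[0]!='_'])
s=r.get_state();d=r.snapshot("scene")
p=s["tool_pos"];pts=np.array([p,p-[0,0,.011],[.4566,-.2923,.05],[.4566,-.2923,0]])
uv=proj(d,pts);print(uv.round(1))
im=d["color"][:,:,::-1].copy();c=uv[0].astype(int)
x0,y0=max(c[0]-50,0),max(c[1]-60,0);cr=cv2.resize(im[y0:y0+100,x0:x0+130],None,fx=6,fy=6,interpolation=cv2.INTER_CUBIC)
for q,col in zip(uv,[(0,0,255),(0,255,0),(255,0,0),(255,255,0)]): cv2.circle(cr,tuple(((q-[x0,y0]+.5)*6).astype(int)),4,col,-1)
cv2.imwrite("pics/sc1.png",cr)
E
```

```text
0.011 ['Unreachable', 'finish_job', 'get_state', 'snapshot', 'tip_reach']
[[133.4 253.3]
 [134.3 257.1]
 [131.6 245.9]
 [135.5 263.4]]
```

View pics/sc1.png

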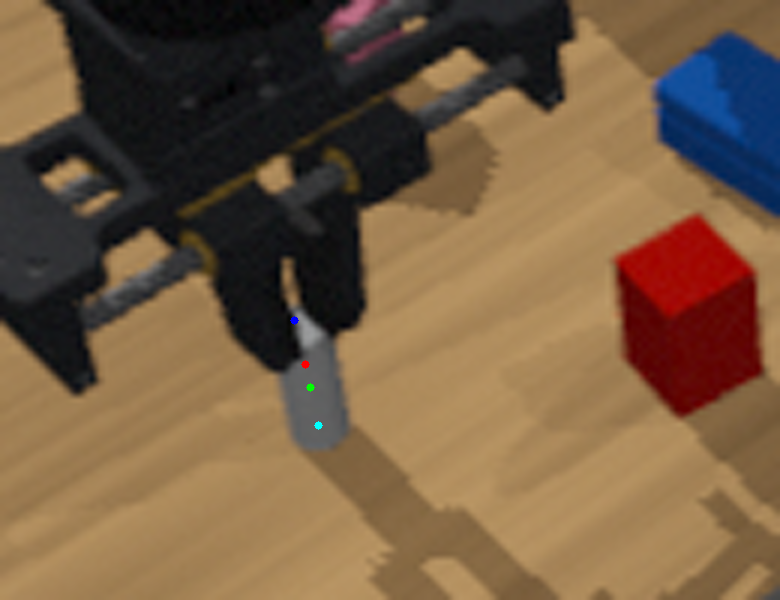

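The scene crop confirms it. The fingertips sit at about pin-top height, roughly 25 mm higher than the stated tip reach puts them, so the real tips are about 15 mm behind the TCP. I'll open, recentre and go lower carefully.

>>> {"name": "drive_tool", "arguments": {"deltas": [[[0, 0, 0], [-1.5, 0, 0], 1.0], [[0, 0, 0], [0, 0, 0], 4.5], [[0, 0, 0], [0, 0, 0], 4.5], [[0, 0, 0], [0, 0, 0], 4.5], [[0, 0, 0], [0, 0, 0], 4.5], [[0, 0, 0], [0, 0, -0.4], 4.5], [[0, 0, 0], [1.5, 0, 0], 4.5], [[0, 0, 0], [1.0, 0, 0], 4.5], [[0, 0, 0], [0.7, 0, 0], 4.5], [[0, 0, 0], [0, 0, 0], 4.5], [[0, 0, 0], [0, 0, 0], 4.5]]}}

```text
clock: 9.92
tool_pos: [0.4549, -0.2918, 0.0142]
eef_rot: [-0.0, 0.708, 0.001, 0.707]
contact_force: [1.2, -0.4, 0.9]
opening: 0.507
```

>>> {"name": "drive_tool", "arguments": {"deltas": [[[0, 0, 0], [0.5, 0, 0], 4.5], [[0, 0, 0], [0, 0, 0], 4.5], [[0, 0, 0], [0, 0, 0], 1.0], [[0, 0, 0], [0, 0, 0], 1.0], [[0, 0, 0], [0, 0, 0], 1.0], [[0, 0, 0], [0, 0, 0], 1.0], [[0, 0, 0], [0, 0, 0], 1.0], [[0, 0, 0], [0, 0, 0], 1.0]]}}

```text
clock: 10.58
tool_pos: [0.4554, -0.2923, 0.01]
eef_rot: [-0.0, 0.707, 0.0, 0.707]
contact_force: [-0.2, -0.1, 1.7]
opening: 0.218
```

>>> {"name": "drive_tool", "arguments": {"deltas": [[[0, 0, 0], [-3, 0, 0], 1.0], [[0, 0, 0], [-3, 0, 0], 1.0], [[0, 0, 0], [-3.0, 0, 0], 1.0], [[0, 0, 0], [0, 2.93, 1.89], 1.0], [[0, 0, 0], [0, 2.93, 1.89], 1.0], [[0, 0, 0], [0, 2.93, 1.89], 1.0], [[0, 0, 0], [0, 2.93, 1.89], 1.0], [[0, 0, 0], [0, 2.93, 1.89], 1.0], [[0, 0, 0], [0, 2.93, 1.89], 1.0], [[0, 0, 0], [0, 2.93, 1.89], 1.0], [[0, 0, 0], [0, 2.93, 1.89], 1.0], [[0, 0, 0], [0, 2.93, 1.89], 1.0]]}}

```text
clock: 11.58
tool_pos: [0.6255, -0.0268, 0.0997]
eef_rot: [-0.0, 0.707, 0.0, 0.707]
contact_force: [0.7, -0.5, -0.8]
opening: 0.218
```

>>> {"name": "drive_tool", "arguments": {"deltas": [[[0, 0, 0], [2, 0, 0], 1.0], [[0, 0, 0], [0, 0, 0], 1.0], [[0, 0, 0], [0, 0, 0], 1.0]]}}

```text
clock: 11.83
tool_pos: [0.6238, -0.0285, 0.0788]
eef_rot: [-0.001, 0.708, 0.0, 0.706]
contact_force: [-0.6, 0.1, -1.1]
opening: 0.22
```

```bash
python3 w.py wG
```

```text
(no output)
```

View pics/wG.png

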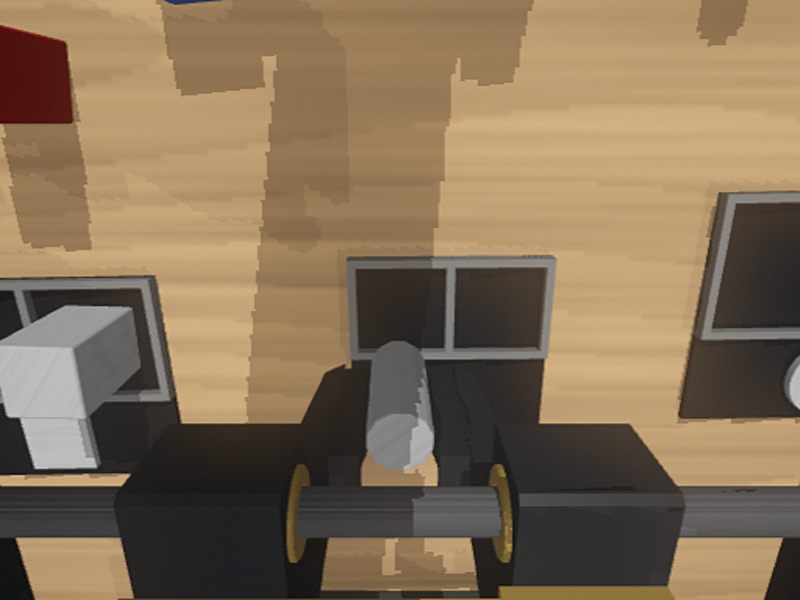

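```bash
for p in 347,259 556,256 351,362 548,358; do python3 off.py wG .008 "[($p)]"; done; python3 off.py wG .079 "[(400,440)]"
python3 off.py wG .008 "[(719,192)]"; python3 off.py wG .008 "[(155,277)]"
```

```text
world [ 0.6008 -0.0529  0.008 ] tool cm [ 7.09 -2.43 -2.28]
world [0.5991 0.0456 0.008 ] tool cm [ 7.08  7.43 -2.44]
world [ 0.6546 -0.0525  0.008 ] tool cm [ 7.07 -2.39  3.1 ]
world [0.6521 0.047  0.008 ] tool cm [7.06 7.55 2.86]
world [ 0.6515 -0.0278  0.079 ] tool cm [-0.03  0.07  2.77]
world [0.5691 0.1164 0.008 ] tool cm [ 7.08 14.5  -5.43]
world [ 0.61  -0.145  0.008] tool cm [  7.09 -11.64  -1.38]
```

>>> {"name": "drive_tool", "arguments": {"deltas": [[[0, 0, 0], [0, 0.1, 0.2], 1.0], [[0, 0, 0], [2.5, 0, 0], 1.0], [[0, 0, 0], [2.5, 0, 0], 1.0], [[0, 0, 0], [1.1, 0, 0], 1.0], [[0, 0, 0], [0.3, 0, 0], 1.0], [[0, 0, 0], [0, 0, 0], 1.0], [[0, 0, 0], [0, 0, 0], 1.0]]}}

```text
clock: 12.47
tool_pos: [0.628, -0.0276, 0.0169]
eef_rot: [0.0, 0.707, 0.0, 0.708]
contact_force: [0.3, -0.4, -0.4]
opening: 0.219
```

>>> {"name": "drive_tool", "arguments": {"deltas": [[[0, 0, 0], [0.2, 0, 0], 1.0], [[0, 0, 0], [0.1, 0, 0], 1.0], [[0, 0, 0], [0.1, 0, 0], 1.0], [[0, 0, 0], [0, 0, 0], 1.0]]}}

```text
clock: 12.8
tool_pos: [0.628, -0.0274, 0.0129]
eef_rot: [-0.0, 0.706, 0.0, 0.708]
contact_force: [-0.3, -0.1, 3.7]
opening: 0.221
```

>>> {"name": "drive_tool", "arguments": {"deltas": [[[0, 0, 0], [0, 0, 0], 4.5], [[0, 0, 0], [0, 0, 0], 4.5], [[0, 0, 0], [0, 0, 0], 4.5], [[0, 0, 0], [-3, 0, 0], 4.5], [[0, 0, 0], [-3, 0, 0], 4.5], [[0, 0, 0], [-3, 0, 0], 4.5], [[0, 0, 0], [0, 2.3, -3.18], 4.5], [[0, 0, 0], [0, 2.3, -3.18], 4.5], [[0, 0, 0], [0, 2.3, -3.18], 4.5], [[0, 0, 0], [0, 2.3, -3.18], 4.5], [[0, 0, 0], [0, 2.3, -3.18], 4.5], [[0, 0, 0], [0, 2.3, -3.18], 4.5]]}}

```text
clock: 13.8
tool_pos: [0.4349, 0.1113, 0.1021]
eef_rot: [0.0, 0.707, 0.0, 0.707]
contact_force: [0.0, 0.2, -1.5]
opening: 0.511
```

>>> {"name": "drive_tool", "arguments": {"deltas": [[[0, 0, 0], [1, 0, 0], 4.5], [[0, 0, 0], [0, 0, 0], 4.5], [[0, 0, 0], [0, 0, 0], 4.5]]}}

```text
clock: 14.05
tool_pos: [0.4367, 0.1105, 0.0917]
eef_rot: [-0.001, 0.707, 0.0, 0.707]
contact_force: [0.5, -0.8, 0.7]
opening: 0.512
```

```bash
python3 w.py wH; cat > det.py <<'E'
# find round light-grey top nearest to guess (tool y=0, just below fingers); print circle
import sys,pickle
from h import *
s,d=pickle.load(open(f"pics/{sys.argv[1]}.pkl","rb"));dia=float(sys.argv[2]);im=d["color"];hsv=cv2.cvtColor(im,cv2.COLOR_RGB2HSV)
m=((hsv[...,1]<float(sys.argv[3]))&(hsv[...,2]>float(sys.argv[4]))).astype(np.uint8);m[:, :190]=0;m[:,325:]=0;m[245:]=0;m[:150]=0
c=max(cv2.findContours(m,0,2)[0],key=cv2.contourArea);x,y,w,h=cv2.boundingRect(c)
# top face = lowest part in image: circle of known diameter touching bottom of the contour
P=cast(d,[[x+w/2,y+h]],.05,s)[0]+[-dia/2,0,0]
print(x,y,w,h,"world",P.round(4),"tool cm",(R.from_quat(s["eef_rot"]).inv().apply(P-s["tool_pos"])*100).round(2),"width mm",(cast(d,[[x,y+h-w/2],[x+w,y+h-w/2]],.05,s)[:,1]*1000).round(1))
E
python3 det.py wH .020 60 90
```

```text
243 177 28 46 world [0.4367 0.1119 0.05  ] tool cm [ 4.17  0.14 -0.  ] width mm [102.4 121.3]
```

>>> {"name": "drive_tool", "arguments": {"deltas": [[[0, 0, 0], [3, 0.1, 0], 4.5], [[0, 0, 0], [3, 0, 0], 4.5], [[0, 0, 0], [2.1, 0, 0], 4.5], [[0, 0, 0], [0, 0, 0], 4.5], [[0, 0, 0], [0, 0, 0], 1.0], [[0, 0, 0], [0, 0, 0], 1.0], [[0, 0, 0], [0, 0, 0], 1.0], [[0, 0, 0], [0, 0, 0], 1.0], [[0, 0, 0], [0, 0, 0], 1.0], [[0, 0, 0], [0, 0, 0], 1.0]]}}

```text
clock: 14.93
tool_pos: [0.4389, 0.112, 0.0134]
eef_rot: [-0.0, 0.707, 0.0, 0.707]
contact_force: [0.7, -1.0, 8.5]
opening: 0.221
```

>>> {"name": "drive_tool", "arguments": {"deltas": [[[0, 0, 0], [-3, 0, 0], 1.0], [[0, 0, 0], [-3, 0, 0], 1.0], [[0, 0, 0], [-3, 0, 0], 1.0], [[0, 0, 0], [0, -1.5, 3.13], 1.0], [[0, 0, 0], [0, -1.5, 3.13], 1.0], [[0, 0, 0], [0, -1.5, 3.13], 1.0], [[0, 0, 0], [0, -1.5, 3.13], 1.0], [[0, 0, 0], [0, -1.5, 3.13], 1.0], [[0, 0, 0], [0, -1.5, 3.13], 1.0], [[0, 0, 0], [2.5, 0, 0], 1.0], [[0, 0, 0], [0, 0, 0], 1.0], [[0, 0, 0], [0, 0, 0], 1.0]]}}

```text
clock: 15.93
tool_pos: [0.6243, 0.0218, 0.0759]
eef_rot: [-0.0, 0.71, -0.0, 0.705]
contact_force: [-0.4, -0.0, -0.8]
opening: 0.22
```

```bash
python3 w.py wI
```

```text
(no output)
```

View pics/wI.png

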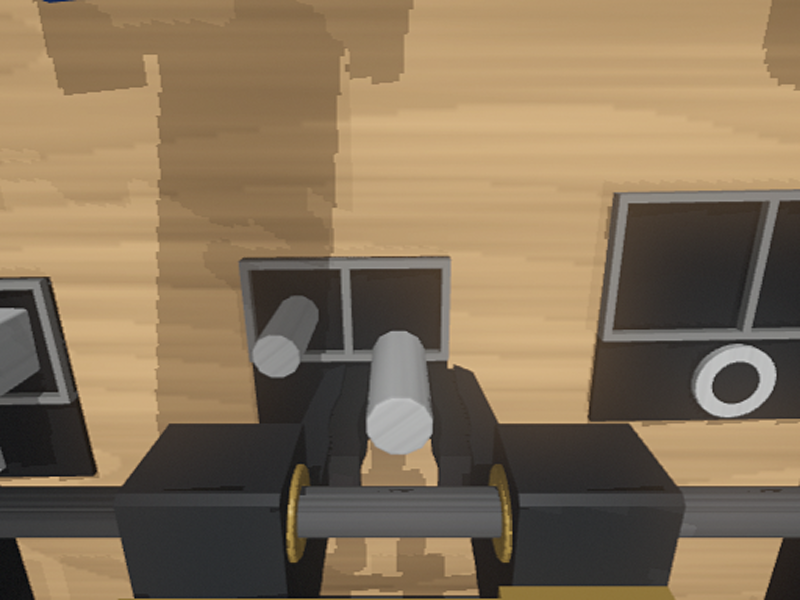

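Pin 2 stands upright in its bay, and pin 1 is held over the other one. Lowering it now.

>>> {"name": "drive_tool", "arguments": {"deltas": [[[0, 0, 0], [0, 0.1, 0.3], 1.0], [[0, 0, 0], [2.5, 0, 0], 1.0], [[0, 0, 0], [2.5, 0, 0], 1.0], [[0, 0, 0], [0.7, 0, 0], 1.0], [[0, 0, 0], [0, 0, 0], 1.0], [[0, 0, 0], [0.2, 0, 0], 1.0], [[0, 0, 0], [0, 0, 0], 1.0], [[0, 0, 0], [0, 0, 0], 1.0]]}}

```text
clock: 16.65
tool_pos: [0.6298, 0.0233, 0.0192]
eef_rot: [-0.0, 0.707, 0.0, 0.707]
contact_force: [0.3, -0.7, -0.8]
opening: 0.216
```

>>> {"name": "drive_tool", "arguments": {"deltas": [[[0, 0, 0], [0.2, 0, 0], 1.0], [[0, 0, 0], [0.1, 0, 0], 1.0], [[0, 0, 0], [0.1, 0, 0], 1.0], [[0, 0, 0], [0, 0, 0], 1.0]]}}

```text
clock: 16.98
tool_pos: [0.6301, 0.0231, 0.0164]
eef_rot: [-0.0, 0.707, -0.0, 0.707]
contact_force: [-2.1, -1.4, 12.8]
opening: 0.215
```

>>> {"name": "drive_tool", "arguments": {"deltas": [[[0, 0, 0], [-0.1, 0, 0], 2.9], [[0, 0, 0], [0, 0, 0], 2.9], [[0, 0, 0], [0, 0, 0], 2.9], [[0, 0, 0], [-3, 0, 0], 2.9], [[0, 0, 0], [-3, 0, 0], 2.9], [[0, 0, 0], [-3, 0, 0], 6.0], [[0, 0, 0], [0, -0.3, -3.3], 6.0], [[0, 0, 0], [0, -0.3, -3.3], 6.0], [[0, 0, 0], [0, -0.3, -3.3], 6.0], [[0, 0, 0], [0, -0.3, -3.3], 6.0], [[0, 0, 0], [0, -0.3, -3.3], 6.0], [[0, 0, 0], [0, -0.3, -3.3], 6.0]]}}

```text
clock: 17.98
tool_pos: [0.4296, 0.0049, 0.1056]
eef_rot: [0.0, 0.708, 0.0, 0.706]
contact_force: [0.2, 0.2, -1.0]
opening: 0.679
```

>>> {"name": "drive_tool", "arguments": {"deltas": [[[0, 0, 0], [1, 0, 0], 6.0], [[0, 0, 0], [0, 0, 0], 6.0], [[0, 0, 0], [0, 0, 0], 6.0]]}}

```text
clock: 18.23
tool_pos: [0.4319, 0.0054, 0.0953]
eef_rot: [-0.001, 0.708, 0.0, 0.706]
contact_force: [-1.7, -0.2, 0.4]
opening: 0.679
```

```bash
python3 w.py wJ; python3 det.py wJ .040 60 70
```

```text
226 163 57 70 world [0.4311 0.0051 0.05  ] tool cm [ 4.53 -0.03 -0.07] width mm [-14.5  24.5]
```

View pics/wJ.png

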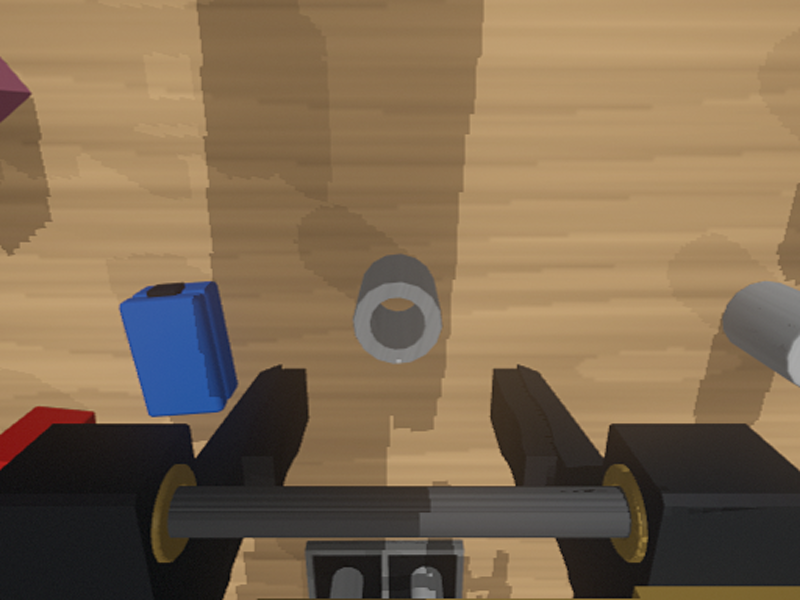

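The sleeve is centred and both pins are standing. Grasp next.

>>> {"name": "drive_tool", "arguments": {"deltas": [[[0, 0, 0], [3, 0, 0], 6.0], [[0, 0, 0], [3, 0, 0], 6.0], [[0, 0, 0], [2.3, 0, 0], 6.0], [[0, 0, 0], [0, 0, 0], 6.0], [[0, 0, 0], [0, 0, 0], 3.0], [[0, 0, 0], [0, 0, 0], 3.0], [[0, 0, 0], [0, 0, 0], 3.0], [[0, 0, 0], [0, 0, 0], 3.0], [[0, 0, 0], [0, 0, 0], 3.0], [[0, 0, 0], [0, 0, 0], 3.0]]}}

```text
clock: 19.12
tool_pos: [0.4323, 0.0044, 0.0314]
eef_rot: [-0.001, 0.708, -0.001, 0.706]
contact_force: [1.0, 0.4, 7.4]
opening: 0.428
```

>>> {"name": "drive_tool", "arguments": {"deltas": [[[0, 0, 0], [0, 0, 0], 6.0], [[0, 0, 0], [0, 0, 0], 6.0], [[0, 0, 0], [0, 0, 0], 6.0], [[0, 0, 0], [0, 0, 0], 6.0]]}}

```text
clock: 19.45
tool_pos: [0.4311, 0.0041, 0.0306]
eef_rot: [-0.001, 0.709, -0.001, 0.705]
contact_force: [1.0, 0.0, 0.3]
opening: 0.677
```

The last descent was cut short, not blocked: there's no force. I'll continue down.

>>> {"name": "drive_tool", "arguments": {"deltas": [[[0, 0, 0], [1, 0, 0], 6.0], [[0, 0, 0], [1, 0, 0], 6.0], [[0, 0, 0], [0, 0, 0], 6.0], [[0, 0, 0], [0, 0, 0], 6.0]]}}

```text
clock: 19.78
tool_pos: [0.4322, 0.0037, 0.0208]
eef_rot: [-0.002, 0.71, -0.001, 0.704]
contact_force: [0.5, -0.3, -0.6]
opening: 0.683
```

```bash
python3 -c "
from plant import r
s=r.get_state();print(s['q'].round(3),s['tool_pos'])"
```

```text
[-0.087  0.874 -0.049  2.265  1.267  0.043  0.187] [0.43222707 0.00370076 0.02083369]
```

>>> {"name": "drive_tool", "arguments": {"deltas": [[[0, 0, 0], [0.5, 0, 0], 6.0], [[0, 0, 0], [0.5, 0, 0], 6.0], [[0, 0, 0], [0, 0, 0], 6.0], [[0, 0, 0], [0, 0, 0], 6.0]]}}

```text
clock: 20.12
tool_pos: [0.4323, 0.0034, 0.0146]
eef_rot: [-0.002, 0.71, -0.001, 0.704]
contact_force: [-0.3, 0.2, 0.1]
opening: 0.681
```

Joint 6 is near its lower limit here (0.043 against 0.04), which slows the descent. The height is enough now, so close.

>>> {"name": "drive_tool", "arguments": {"deltas": [[[0, 0, 0], [0, 0, 0], 3.0], [[0, 0, 0], [0, 0, 0], 3.0], [[0, 0, 0], [0, 0, 0], 3.0], [[0, 0, 0], [0, 0, 0], 3.0], [[0, 0, 0], [0, 0, 0], 3.0], [[0, 0, 0], [0, 0, 0], 3.0]]}}

```text
clock: 20.62
tool_pos: [0.4326, 0.0036, 0.0146]
eef_rot: [-0.002, 0.71, -0.001, 0.704]
contact_force: [0.2, 0.8, 1.8]
opening: 0.441
```

>>> {"name": "drive_tool", "arguments": {"deltas": [[[0, 0, 0], [-2, 0, 0], 3.0], [[0, 0, 0], [-3, 0, 0], 3.0], [[0, 0, 0], [-3, 0, 0], 3.0], [[0, 0, 0], [-1, 0, 0], 3.0], [[0, 0, 0], [0, 2.19, 2.44], 3.0], [[0, 0, 0], [0, 2.19, 2.44], 3.0], [[0, 0, 0], [0, 2.19, 2.44], 3.0], [[0, 0, 0], [0, 2.19, 2.44], 3.0], [[0, 0, 0], [0, 2.19, 2.44], 3.0], [[0, 0, 0], [0, 2.19, 2.44], 3.0], [[0, 0, 0], [0, 2.19, 2.44], 3.0], [[0, 0, 0], [0, 0, 0], 3.0]]}}

```text
clock: 21.62
tool_pos: [0.6148, 0.162, 0.0784]
eef_rot: [-0.0, 0.701, -0.0, 0.713]
contact_force: [0.5, 1.1, -1.4]
opening: 0.439
```

```bash
for p in 611,194 600,340; do python3 off.py wI .008 "[($p)]"; done; python3 w.py wK
```

```text
world [0.5701 0.1169 0.008 ] tool cm [ 6.82  9.52 -5.37]
world [0.6412 0.121  0.008 ] tool cm [6.77 9.92 1.74]
```

View pics/wK.png

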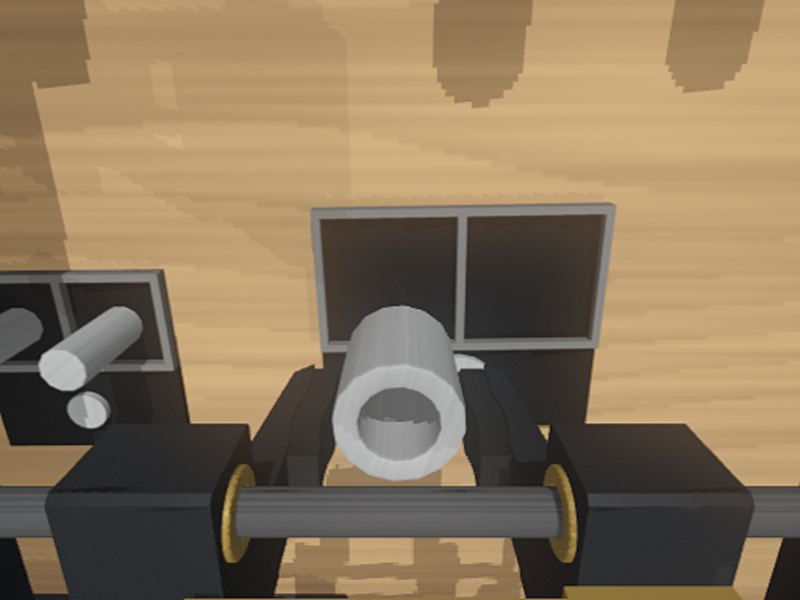

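The sleeve is held over the left bay, and the pins are fine. Bay corners are at (312,209), (615,204), (599,348) and (325,350). The tool has pitched about 1.4°, which I'll correct.

```bash
for p in 312,209 615,204 599,348 325,350; do python3 off.py wK .008 "[($p)]"; done; python3 off.py wK .115 "[(399,421)]"; python3 -c "
from plant import r
s=r.get_state();print(s['tool_pos'],s['eef_rot'])"
```

```text
world [0.5694 0.1226 0.008 ] tool cm [ 6.96 -3.93 -4.66]
world [0.567  0.2601 0.008 ] tool cm [ 6.94  9.81 -4.91]
world [0.6391 0.2625 0.008 ] tool cm [ 7.07 10.06  2.31]
world [0.6405 0.1251 0.008 ] tool cm [ 7.08 -3.68  2.44]
world [0.6101 0.1623 0.115 ] tool cm [-3.67  0.02 -0.41]
[0.61216471 0.1588878  0.07773758] [-0.00158318  0.70221009 -0.00210037  0.71196493]
```

>>> {"name": "drive_tool", "arguments": {"deltas": [[[0, 1.4, 0], [0, 0, 0], 3.0], [[0, 0, 0], [0, -0.4, -0.6], 3.0], [[0, 0, 0], [2.5, 0, 0], 3.0], [[0, 0, 0], [2.0, 0, 0], 3.0], [[0, 0, 0], [0.9, 0, 0], 3.0], [[0, 0, 0], [0, 0, 0], 3.0], [[0, 0, 0], [0, 0, 0], 3.0]]}}

```text
clock: 22.25
tool_pos: [0.6033, 0.1504, 0.0241]
eef_rot: [-0.003, 0.712, -0.004, 0.702]
contact_force: [-0.9, 0.4, -0.2]
opening: 0.438
```

>>> {"name": "drive_tool", "arguments": {"deltas": [[[0, -0.6, 0], [0, 0.4, 0.1], 3.0], [[0, 0, 0], [0.2, 0, 0], 3.0], [[0, 0, 0], [0, 0, 0], 3.0], [[0, 0, 0], [0, 0, 0], 3.0]]}}

```text
clock: 22.58
tool_pos: [0.6053, 0.1553, 0.0227]
eef_rot: [-0.002, 0.707, -0.004, 0.707]
contact_force: [0.1, 0.2, -2.2]
opening: 0.436
```

>>> {"name": "drive_tool", "arguments": {"deltas": [[[0, 0, 0], [0.2, 0, 0], 3.0], [[0, 0, 0], [0.1, 0, 0], 3.0], [[0, 0, 0], [0.1, 0, 0], 3.0], [[0, 0, 0], [0, 0, 0], 3.0]]}}

```text
clock: 22.92
tool_pos: [0.6051, 0.1548, 0.0179]
eef_rot: [-0.002, 0.708, -0.004, 0.707]
contact_force: [0.3, 0.1, -1.5]
opening: 0.444
```

>>> {"name": "drive_tool", "arguments": {"deltas": [[[0, 0, 0], [0.1, 0, 0], 3.0], [[0, 0, 0], [0.1, 0, 0], 3.0], [[0, 0, 0], [0, 0, 0], 3.0]]}}

```text
clock: 23.17
tool_pos: [0.6054, 0.1548, 0.0177]
eef_rot: [-0.002, 0.707, -0.004, 0.707]
contact_force: [-2.7, -1.9, 11.5]
opening: 0.438
```

>>> {"name": "drive_tool", "arguments": {"deltas": [[[0, 0, 0], [-0.1, 0, 0], 5.2], [[0, 0, 0], [0, 0, 0], 5.2], [[0, 0, 0], [0, 0, 0], 5.2], [[0, 0, 0], [-3, 0, 0], 5.2], [[0, 0, 0], [-3, 0, 0], 5.2], [[0, 0, 0], [-3, 0, 0], 6.0], [[0, 0, 0], [0, 0.9, -3.2], 6.0], [[0, 0, 0], [0, 0.9, -3.2], 6.0], [[0, 0, 0], [0, 0.9, -3.2], 6.0], [[0, 0, 0], [0, 0.9, -3.2], 6.0], [[0, 0, 0], [0, 0.9, -3.2], 6.0], [[0, 0, 0], [0, 0, 0], 6.0]]}}

```text
clock: 24.17
tool_pos: [0.4383, 0.2032, 0.1072]
eef_rot: [-0.006, 0.71, -0.001, 0.705]
contact_force: [0.1, -0.8, 0.3]
opening: 0.681
```

```bash
python3 w.py wL; python3 det.py wL .040 60 70; python3 -c "
from plant import r
s=r.get_state();print(s['q'].round(3),s['tool_pos'],s['eef_rot'])"
```

```text
225 169 54 67 world [0.4456 0.2007 0.05  ] tool cm [ 5.71 -0.2   0.77] width mm [180.9 220.2]
[-0.188  0.761 -0.556  2.062  0.786  0.549  0.253] [0.44201775 0.2022837  0.1071303 ] [-0.00476057  0.70848526 -0.00182414  0.7057072 ]
```

>>> {"name": "drive_tool", "arguments": {"deltas": [[[0, 0, 0], [0, -0.2, 0.5], 6.0], [[0, 0, 0], [2.4, 0, 0], 6.0], [[0, 0, 0], [2.4, 0, 0], 6.0], [[0, 0, 0], [2.4, 0, 0], 6.0], [[0, 0, 0], [2.0, 0, 0], 6.0], [[0, 0, 0], [0, 0, 0], 6.0], [[0, 0, 0], [0, 0, 0], 6.0]]}}

```text
clock: 24.8
tool_pos: [0.4513, 0.1975, 0.0141]
eef_rot: [-0.002, 0.708, -0.005, 0.707]
contact_force: [-0.3, -0.1, 0.2]
opening: 0.681
```

>>> {"name": "drive_tool", "arguments": {"deltas": [[[0, 0, 0], [0, 0.2, -0.4], 6.0], [[0, 0, 0], [0, 0, 0], 6.0], [[0, 0, 0], [0, 0, 0], 3.0], [[0, 0, 0], [0, 0, 0], 3.0], [[0, 0, 0], [0, 0, 0], 3.0], [[0, 0, 0], [0, 0, 0], 3.0], [[0, 0, 0], [0, 0, 0], 3.0], [[0, 0, 0], [0, 0, 0], 3.0]]}}

```text
clock: 25.47
tool_pos: [0.4466, 0.2002, 0.0154]
eef_rot: [-0.002, 0.707, -0.004, 0.707]
contact_force: [0.8, -1.2, 5.6]
opening: 0.448
```

>>> {"name": "drive_tool", "arguments": {"deltas": [[[0, 0, 0], [-2, 0, 0], 3.0], [[0, 0, 0], [-3, 0, 0], 3.0], [[0, 0, 0], [-3, 0, 0], 3.0], [[0, 0, 0], [-1, 0, 0], 3.0], [[0, 0, 0], [0, 0.55, 3.14], 3.0], [[0, 0, 0], [0, 0.55, 3.14], 3.0], [[0, 0, 0], [0, 0.55, 3.14], 3.0], [[0, 0, 0], [0, 0.55, 3.14], 3.0], [[0, 0, 0], [0, 0.55, 3.14], 3.0], [[0, 0, 0], [0, 0, 0], 3.0], [[0, 0, 0], [0, 0, 0], 3.0]]}}

```text
clock: 26.38
tool_pos: [0.6042, 0.2276, 0.1029]
eef_rot: [-0.002, 0.708, -0.005, 0.706]
contact_force: [-1.3, -0.3, -2.2]
opening: 0.444
```

```bash
python3 w.py wM; python3 -c "
from plant import r
s=r.get_state();print(s['tool_pos'],s['eef_rot'])"
```

```text
[0.60238832 0.22773547 0.10299144] [-0.00262474  0.70841334 -0.00440279  0.70577919]
```

View pics/wM.png

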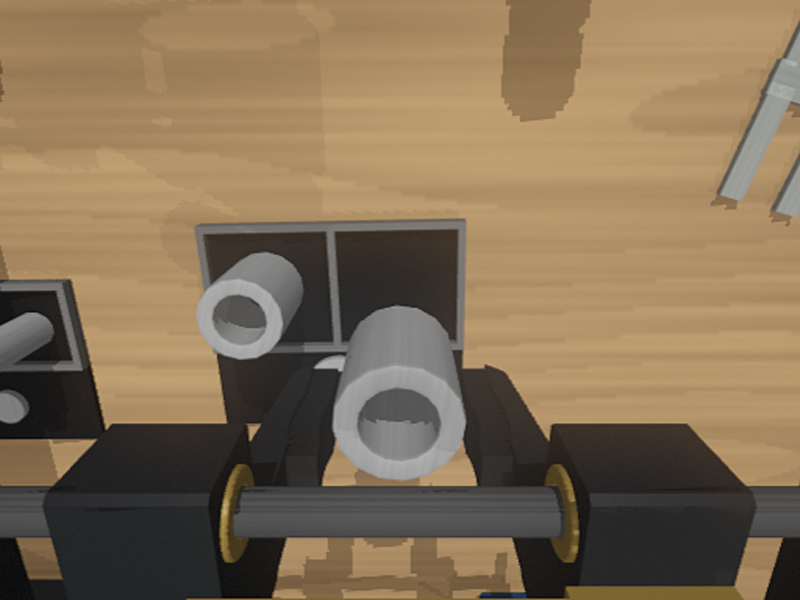

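>>> {"name": "drive_tool", "arguments": {"deltas": [[[0, 0, 0], [2.5, 0, 0], 3.0], [[0, 0, 0], [2.5, 0, 0], 3.0], [[0, 0, 0], [2.0, 0, 0], 3.0], [[0, 0, 0], [0.9, 0, 0], 3.0], [[0, 0, 0], [0, 0, 0], 3.0], [[0, 0, 0], [0.2, 0, 0], 3.0], [[0, 0, 0], [0, 0, 0], 3.0], [[0, 0, 0], [0, 0, 0], 3.0]]}}

```text
clock: 27.1
tool_pos: [0.6038, 0.2281, 0.0247]
eef_rot: [-0.002, 0.707, -0.003, 0.707]
contact_force: [-0.3, -0.4, -1.1]
opening: 0.446
```

>>> {"name": "drive_tool", "arguments": {"deltas": [[[0, 0, 0], [0.3, 0, 0], 3.0], [[0, 0, 0], [0.1, 0, 0], 3.0], [[0, 0, 0], [0.1, 0, 0], 3.0], [[0, 0, 0], [0, 0, 0], 3.0]]}}

```text
clock: 27.43
tool_pos: [0.6034, 0.2274, 0.0186]
eef_rot: [-0.002, 0.708, -0.004, 0.707]
contact_force: [-0.8, -0.3, -1.0]
opening: 0.443
```

>>> {"name": "drive_tool", "arguments": {"deltas": [[[0, 0, 0], [0.1, 0, 0], 3.0], [[0, 0, 0], [0.1, 0, 0], 3.0], [[0, 0, 0], [0, 0, 0], 3.0]]}}

```text
clock: 27.68
tool_pos: [0.6035, 0.2274, 0.0184]
eef_rot: [-0.002, 0.707, -0.004, 0.707]
contact_force: [-3.5, -2.7, 14.0]
opening: 0.444
```

Contact. Now I'll release, rise, and retreat to a height from which I can see all the trays.

>>> {"name": "drive_tool", "arguments": {"deltas": [[[0, 0, 0], [-0.1, 0, 0], 5.0], [[0, 0, 0], [0, 0, 0], 5.0], [[0, 0, 0], [0, 0, 0], 5.0], [[0, 0, 0], [-3, 0, 0], 5.0], [[0, 0, 0], [-3.5, 0, 0], 5.0], [[0, 0, 0], [-3.5, 0, 0], 5.0], [[0, 0, 0], [-2.0, -2.5, -2.5], 5.0], [[0, 0, 0], [-2.0, -2.5, -2.5], 5.0], [[0, 0, 0], [-2.0, -2.5, -2.5], 5.0], [[0, 0, 0], [-2.0, -2.5, -2.5], 5.0], [[0, 0, 0], [-2.0, -2.5, -2.5], 5.0], [[0, 0, 0], [0, -2.5, -2.5], 5.0]]}}

```text
clock: 28.68
tool_pos: [0.4538, 0.0798, 0.2216]
eef_rot: [-0.002, 0.706, -0.003, 0.709]
contact_force: [0.4, 0.1, -0.6]
opening: 0.568
```

>>> {"name": "drive_tool", "arguments": {"deltas": [[[0, 0, 0], [0, 3.5, 0], 5.0], [[0, 0, 0], [0, 3.5, 0], 5.0], [[0, 0, 0], [0, 3.5, 0], 5.0], [[0, 0, 0], [0, 3.5, 0], 5.0], [[0, 0, 0], [0, 3.5, 0], 5.0], [[0, 0, 0], [0, 3.5, 0], 5.0], [[0, 0, 0], [0, 3.5, 0], 5.0], [[0, 0, 0], [0, 3.5, 0], 5.0], [[0, 0, 0], [0, 3.5, 0], 5.0], [[0, 0, 0], [0, 3.5, 0], 5.0], [[0, 0, 0], [0, 0, 0], 5.0], [[0, 0, 0], [0, 0, 0], 5.0]]}}

```text
clock: 29.68
tool_pos: [0.4525, 0.432, 0.2153]
eef_rot: [-0.003, 0.708, -0.002, 0.706]
contact_force: [-0.6, -1.9, -0.8]
opening: 0.566
```

```bash
python3 - <<'E'
from h import *
from plant import r
t=r.snapshot("top");sc=r.snapshot("scene");np.savez("pics/top1.npz",**t)
A=cv2.resize(t["color"][85:255,110:400,::-1],(800,300*470//300),interpolation=cv2.INTER_CUBIC)[:330]
B=cv2.resize(sc["color"][100:360,120:420,::-1],(312,270),interpolation=cv2.INTER_CUBIC)
A=cv2.resize(t["color"][85:235,110:400,::-1],(620,320),interpolation=cv2.INTER_CUBIC)
C=np.zeros((600,620,3),np.uint8);C[:320]=A;B=cv2.resize(sc["color"][160:345,180:500,::-1],(484,280),interpolation=cv2.INTER_CUBIC);C[320:,:484]=B
cv2.imwrite("pics/fin.png",C)
im=t["color"];hsv=cv2.cvtColor(im,cv2.COLOR_RGB2HSV);m=((hsv[...,1]<65)&(hsv[...,2]>110)).astype(np.uint8)
for n,p in dict(s1=(.6033,.2266),s2=(.6047,.1586),p1=(.626,.0208),p2=(.6272,-.0272),b=(.6432,-.181)).items():
    u=proj(t,[[*p,.053]])[0].astype(int);w=np.zeros_like(m);w[u[1]-12:u[1]+13,u[0]-12:u[0]+13]=1
    cs=cv2.findContours(m*w,0,2)[0]
    if cs:
        c=max(cs,key=cv2.contourArea);P=cast(t,c.reshape(-1,2),.053)[:,:2]
        print(n,"bay",p,"top",((P.min(0)+P.max(0))/2).round(4),"size",np.ptp(P,axis=0).round(4))
E
```

```text
s1 bay (0.6033, 0.2266) top [0.5999 0.2294] size [0.0527 0.0444]
s2 bay (0.6047, 0.1586) top [0.601  0.1561] size [0.0522 0.041 ]
p1 bay (0.626, 0.0208) top [0.6298 0.0246] size [0.0152 0.0168]
p2 bay (0.6272, -0.0272) top [ 0.6302 -0.0256] size [0.0175 0.0168]
b bay (0.6432, -0.181) top [ 0.6377 -0.1817] size [0.0478 0.0493]
```

View pics/fin.png

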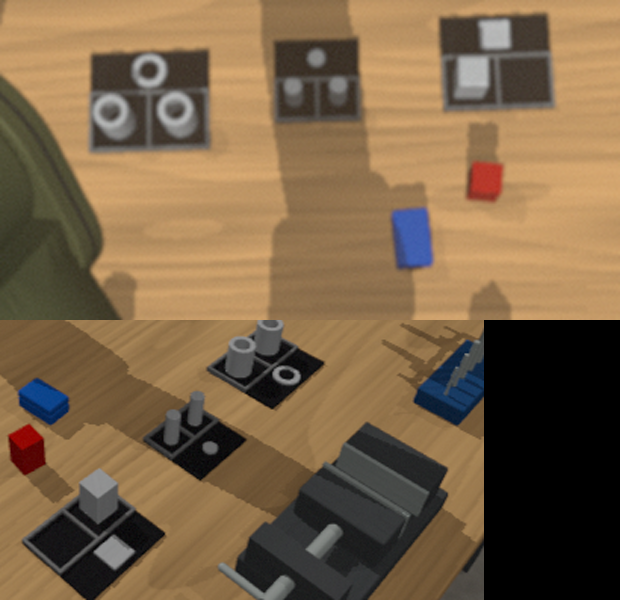

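```bash
python3 - <<'E'
from h import *
from plant import r
sc=r.snapshot("scene");s=r.get_state();print(s["clock"],s["contact_force"].round(1))
k=lambda x,y:(180+x*320/484,160+(y-320)*185/280)
for n,q in dict(block=(98,484),pin2=(173,412),pin1=(197,394),s2=(241,343)).items(): print(n,cast(sc,[k(*q)],.053)[0].round(4))
t={k:v for k,v in np.load("pics/top1.npz").items()};print("block top view",cast(t,[(110+473*290/620,85+73*150/320)],.053)[0].round(4))
E
```

```text
29.8333 [-0.4  0.1  0.1]
block [ 0.6472 -0.1811  0.053 ]
pin2 [ 0.6298 -0.0255  0.053 ]
pin1 [0.6299 0.0238 0.053 ]
s2 [0.6052 0.1547 0.053 ]
block top view [ 0.6407 -0.1776  0.053 ]
```

All five are within about 5 mm of their bay centres, and the two fixed cameras agree. Handing in.

```bash
python3 -c "
from plant import r
print(r.finish_job())"
```

```text
the job is handed in; nothing more can be done
None
```

I handed the job in at about 30 s on the clock. All five parts are standing upright and released in their own trays: the block in one bay of the block tray, both pins in the pin tray and both sleeves in the sleeve tray.

**Last checks:**
- **Position:** the final top and scene views put every part within about 6 mm of its bay centre, against a limit of 14.5 mm. Sleeve 1 was measured from the top view only.
- **Contact:** the arm had retreated and the contact force was close to zero.
- **Bystanders:** I never touched the blue case, and it was standing in the last view. The arm hid the jar in that view, so I did not confirm it; no move went near it.

**What failed or disagreed:**
- **Fingertip position:** the fingertips sit about 25 mm further back than the stated `r.tip_reach`. My first grasp of pin 2 closed on top of it, pressing with about 14 N. I redid it lower without knocking the pin over. The block had been gripped only near its top, but it held.
- **Sleeve 2 descent:** the first descent stopped short because joint 6 was near its limit. I finished it in small steps.
- **Camera readings:** the overview shots from the wrist camera disagreed by up to 4 mm, so I re-measured each part from close up before gripping it.

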